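Make up two table sets in the festival hall

ROBOT

A 7-joint arm with a two-finger parallel gripper is mounted at the origin on the work surface. World frame = base frame: x ahead of the robot, y to its left, z up, the work surface at z = 0. Lengths are in m, angles in rad, forces in N, time in s.
With the tool pointing down it reaches from about 0.425 to 0.875 m from the base axis. Payload 4.7 kg.
Tool frame: the origin (TCP) lies between the finger pads; the fingertips stand 14 mm ahead of it and the grasp point (between the pads) lies 5 mm behind it; z points along the fingers, y is the line along which they close (so a half turn about z gives the same grasp; the last joint's range is limited). The gripper opens to 87 mm and grips with 3 to 60 N. Pads are 19 mm wide; open, the fingers measure 117 mm over their backs; the gripper's body (75 mm by 190 mm) begins 51 mm behind the grasp point.
Start: joints at [1.308, 0.321, -0.07, 1.45, 0.023, 1.371, -0.057], TCP at [0.178, -0.625, 0.237] pointing down, gripper open.
Joint ranges: [-2.86, 2.86], [-0.3, 2.09], [-1.38, 1.24], [0.06, 2.45], [-1.56, 4.7], [0.09, 2.05], [-2.69, 2.69]. Speed limits (rad/s): [2.57, 2.57, 3.14, 3.14, 3.14, 3.14, 3.14].

INTERFACE

Orientations are given as a rotation vector (axis times angle).
In Python, from bench import get_state, get_image, camera_params, close_job gives the robot as it stands. The module is installed in compiled form; this text tells all that it offers.
- The arm moves only by the tool arm_command, never from a script. Its argument "motion" is a list of rows, each a list of 5 numbers: the finger opening in mm, from 0 to 87, then the shift along the tool's x, y, z in mm, then the turn about the tool's z in degrees. In form: [[gripper, x, y, z, spin], ...]. A call has 1 to 5 rows; each row is the pose to reach, as a shift and turn from the pose commanded when the call began, along the tool's axes at that moment; what a row does not reach only later rows make up. A row lasts 1/12 s, in which the tool goes at most 41.7 mm and 7.16 degrees, less where a joint would pass 70% of its speed; a pose out of reach is approached as far as the arm can. A call with a gripper value outside its range is refused whole. The fingers move at their own pace and stop on an object; "newtons" is the grip in N (left out, the last holds). Time passes only in rows, so rows that repeat a pose let the fingers close. It gives the time, the measured TCP pose, the force, the opening and the grip force at its end, in the units of the state.
- get_state(): the state, without advancing time (a new reading comes with each control period).
- get_image(name): name is "side" or "top"; returns (picture, depth): 420x560x3 uint8, red, green, blue; 420x560 float32, m along the optical axis (not along the pixel's ray), 0 where there is no reading.
- camera_params(name): a dict with "intrinsics" (3x3 intrinsics, pixels), "extrinsics" (4x4, takes a point from camera to world coordinates). Camera axes: x right, y down, z forward; pixel columns grow to the right and rows downward; lengths in m; the calibration is good to about 2 mm. A picture is of the moment at which its call begins. camera_params takes no time and is no camera call.
- close_job(): hands the job in; it is judged then, once.
The state is a dict: "time": time; "joint_positions": joint angles; "qd": joint speeds; "joint_torque": joint torques, N m; "position": TCP position; "tool_rot": TCP orientation; "ft_force": force on the tool from outside, world axes, zero at the start; "torque": the same for the moment, N m; "grip_width": opening from 0.0 (shut) to 1.0 (fully open); "grip_force": force on a finger pad.
Only numpy, scipy, OpenCV 4.12 (cv2) and the standard library are available. Lean on these libraries where they do the work, as an engineer would, in place of code of your own. Each camera call takes 0.05 s, during which the arm holds its last target. There are 200 camera calls.

TASK

Make up the two table sets. In the wooden caddy with the tall back wall, lean the table board against that wall, its foot in the strip between the wall and the low cross rib and its width along the wall, and stand the small water bottle and the open cup in the two front compartments; in the flat tray stand the large water bottle and the snack carton. One thing to a compartment, either way round, all upright on the tray floor; leave the travel mug where it is.

Things in the scene. Friction and masses are not known exactly. Their poses are not given: they have to be found in the camera images.
- caddy: Fixed plywood caddy, 172 (x) by 208 mm (y), origin under its centre, +x to its tall back wall (far side): 10 mm thick, 90 mm high, front face at x=76. Other walls 6 mm thick, tops at 22 mm; floor at 8 mm. Strip for the board's foot: x=16 to 76, y=-98 to 98, behind a cross rib (x=10 to 16). In front two compartments 90 (x) by 95 mm (y) centred at x=-35, y=50.5 and -50.5.
- tray: Fixed flat plywood tray without back wall, 112 (x) by 208 mm (y), origin under its centre. Walls 6 mm thick, tops at 22 mm; floor at 8 mm. Two compartments 100 (x) by 95 mm (y) centred at x=0, y=50.5 and -50.5.
- board: Table board: dark wooden plate, white sheet on both (like) faces, 10 mm thick (x), 110 wide (y), 160 tall (z), 110 g; origin at the centre of its bottom edge. It starts upright in the 13 mm slot of a fixed wooden rack (140 mm along the board, 70 deep, 40 tall), bottom 10 mm above the table; it must rise 30 mm to leave the slot. The upper 130 mm is free to grip across its thickness.
- board_top (a point): The centre of the board's top edge, 160 mm from its origin along its z.
- bottle_large: Large closed water bottle, frosted with a blue band and white cap: body 64 mm in diameter, 198 mm tall with its cap, about 450 g; the body is straight up to 170 mm, then a short neck and a cap 32 mm in diameter and 15 mm high. Origin at the centre of its underside, z up; stands on the table at the start.
- bottle_small: Small closed water bottle of the same kind: body 54 mm in diameter, 133 mm tall with its cap, about 220 g; the body is straight up to 105 mm, neck and cap as on the large one. Origin at the centre of its underside, z up.
- cup: Plain white cup, open on top, without a handle: 64 mm in diameter at the rim and narrower below, 90 mm tall, about 180 g. Origin at the centre of its underside, z up.
- carton: Snack carton, a brown cardboard box with a paper band, standing upright: 62 mm (x) by 42 mm (y) by 95 mm tall, about 120 g. Origin at the centre of its underside, z up.
- mug: Travel mug, to be left alone: white, 72 mm in diameter, 115 mm tall, with a black lid and a handle that reaches 61 mm from its axis on its +y side. Origin at the centre of its underside.
Mind the look-alikes: they are no part of the job. What is shaped like the bottle_large but pink is not meant.

How it is judged:
At the end, for the whole second after the job is handed in: Board foot in the strip, middle within 50 mm, leaning 5 to 34 deg with its top over the back wall, square within 14 deg; small bottle and cup in the caddy, large bottle and carton in the tray, one a compartment, on the floor, upright within 7 deg, at rest; mug moved under 40 mm (x of board in the frame of caddy between 0.014 and 0.074 m and y of board in the frame of caddy between -0.05 and 0.05 m and z of board in the frame of caddy between 0.003 and 0.016 m and angle between board's own z axis and vertical between 0.08 and 0.6 rad and x of board_top in the frame of caddy above 0.073 m and angle between the y axis of board and the y axis of caddy, either way round below 0.25 rad and linear speed of each of board, bottle_small, cup, bottle_large, carton below 0.02 m/s and angular speed of each of board, bottle_small, cup, bottle_large, carton below 0.2 rad/s and x of bottle_small in the frame of caddy between -0.07 and 0 m and z of bottle_small in the frame of caddy between 0.003 and 0.014 m and angle between each of bottle_small, cup, bottle_large, carton, mug's own z axis and vertical below 0.12 rad and x of cup in the frame of caddy between -0.07 and 0 m and z of cup in the frame of caddy between 0.003 and 0.014 m and ((y of bottle_small in the frame of caddy between 0.015 and 0.09 m and y of cup in the frame of caddy between -0.09 and -0.015 m) or (y of bottle_small in the frame of caddy between -0.09 and -0.015 m and y of cup in the frame of caddy between 0.015 and 0.09 m)) and x of bottle_large in the frame of tray between -0.04 and 0.04 m and z of bottle_large in the frame of tray between 0.003 and 0.014 m and x of carton in the frame of tray between -0.04 and 0.04 m and z of carton in the frame of tray between 0.003 and 0.014 m and ((y of bottle_large in the frame of tray between 0.015 and 0.09 m and y of carton in the frame of tray between -0.09 and -0.015 m) or (y of bottle_large in the frame of tray between -0.09 and -0.015 m and y of carton in the frame of tray between 0.015 and 0.09 m)) and distance of mug from where it was at the start of the episode below 0.04 m); the robot touches nothing.
It fails at once if the travel mug is knocked aside or over (distance of mug from where it was at the start of the episode above 0.05 m or angle between mug's own z axis and vertical above 0.4 rad).
It also fails if it takes over 125 s, if anything falls off the work surface, if the arm or the gripper's body presses on something with over 40 N, if the wrist force passes 120 N, or if a joint passes its speed limit or range.

## Working session

There is one attempt and no reset: what is moved stays moved. The work goes in short steps, Python scripts to look and compute and a tool call to move; the robot and the scene stay as the last step left them, time stands still between calls to the robot, and variables do not carry over. Pictures are saved under pics/ and viewed, at most 14 in all, crops included, and the job is handed in when it is done.

Besides the shell and the picture viewer there is one more tool, called after "Call:" by a JSON object that holds its "api" and its "payload". arm_command: Moves the arm, as the interface text tells. Its arguments: {"type":"object","properties":{"motion":{"type":"array"},"newtons":{"type":"number"}},"required":["motion"]}

```bash
mkdir -p pics
cat > h.py <<'E'
import numpy as np, cv2
from bench import *
def snap(n,f):
    im,d=get_image(n); cv2.imwrite(f'pics/{f}.png',im[:,:,::-1]); np.savez(f'/tmp/{f}.npz',im=im,d=d); return im,d
def world(n,d):
    p=camera_params(n);K=np.array(p['intrinsics']);T=np.array(p['extrinsics'])
    v,u=np.mgrid[:d.shape[0],:d.shape[1]]
    c=np.stack([(u-K[0,2])/K[0,0]*d,(v-K[1,2])/K[1,1]*d,d],-1)
    w=c@T[:3,:3].T+T[:3,3]; w[d==0]=np.nan; return w
E
python3 - <<'E'
from h import *
for n in('side','top'):
    snap(n,n+'0'); p=camera_params(n); print(np.round(p['extrinsics'],3),np.round(p['intrinsics'],1))
print(get_state())
E
```

```text
[[-0.688 -0.453  0.567 -0.204]
 [-0.726  0.444 -0.525  0.635]
 [-0.014 -0.773 -0.634  0.87 ]
 [ 0.     0.     0.     1.   ]] [[511.3   0.  288.1]
 [  0.  511.3 212. ]
 [  0.    0.    1. ]]
[[ 0.012 -0.986  0.169  0.292]
 [-1.    -0.01   0.012 -0.006]
 [-0.01  -0.169 -0.986  1.078]
 [ 0.     0.     0.     1.   ]] [[475.    0.  273.7]
 [  0.  475.  209.3]
 [  0.    0.    1. ]]
{'time': 0.1, 'joint_positions': array([ 1.30808432,  0.32176603, -0.0700483 ,  1.45154502,  0.02259072,
        1.37082794, -0.05689067]), 'qd': array([-0.00054864, -0.00263418, -0.00067723, -0.0033698 , -0.00042074,
        0.00090774, -0.00110368]), 'joint_torque': array([-3.02455519e-04, -4.92569160e+01, -4.06231899e-01, -3.13397920e+01,
       -6.45888364e-02,  3.95369763e-02,  3.08952770e-05]), 'position': array([ 0.17744344, -0.62481365,  0.23556346]), 'tool_rot': array([-3.10983899e+00, -4.33190954e-01,  5.31049735e-04]), 'ft_force': array([-0.96344866,  0.79522505,  1.5863812 ]), 'torque': array([0.0043374 , 0.06593597, 0.01046423]), 'grip_force': 0.0, 'grip_width': 1.00590491731592}
```

View pics/top0.png

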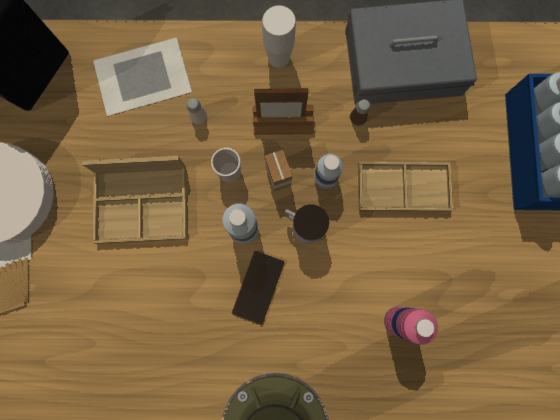

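View pics/side0.png

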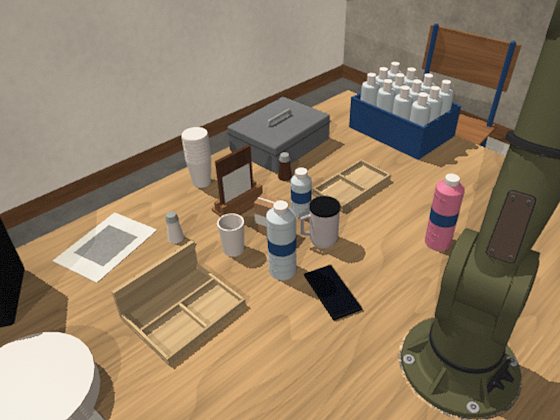

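Top view: caddy at (140,200) and tray at (405,186). The board is in its rack at (282,108). The cup is at (226,163), the carton at (278,168) and the mug at (310,224).

Bottle candidates are the banded ones at (240,222) and (328,170), the pink one at (412,325), and the plain ones in the crate at (550,130). The two frosted ones with a blue band fit the description. I'll tell large from small by height. The stacked cups at (278,35) are not the plain open cup.

Run:
```python
from h import *
z=np.load('/tmp/top0.npz'); im,d=z['im'],z['d']; w=world('top',d)
c=im[70:260,70:470]; c=cv2.resize(c,(800,380),interpolation=cv2.INTER_CUBIC); cv2.imwrite('pics/crop0.png',c[:,:,::-1])
ws=world('side',np.load('/tmp/side0.npz')['d'])
W=np.concatenate([w.reshape(-1,3),ws.reshape(-1,3)])
W=W[~np.isnan(W[:,0])]; np.save('/tmp/W.npy',W)
for n,(u,v) in dict(bl=(238,217),bs=(332,162),cup=(226,151),carton=(278,160),mug=(310,220),board=(281,90),cad=(140,200),tray=(405,186),pink=(425,327)).items(): print(n,np.round(w[v,u],3))
# grid height map
r=0.002
x0,y0=0.35,-0.45
H=np.zeros((250,450),np.float32)
i=((W[:,0]-x0)/r).astype(int);j=((W[:,1]-y0)/r).astype(int);k=(i>=0)&(i<250)&(j>=0)&(j<450)
np.maximum.at(H,(i[k],j[k]),W[k,2])
V=cv2.applyColorMap((np.clip(H/0.22,0,1)*255).astype(np.uint8),cv2.COLORMAP_TURBO)[::-1,::-1]
cv2.imwrite('pics/hm.png',cv2.resize(V,(800,444),interpolation=cv2.INTER_NEAREST))
```

```text
bl [0.427 0.072 0.201]
bs [ 0.554 -0.113  0.132]
cup [0.591 0.112 0.079]
carton [ 0.566 -0.002  0.098]
mug [ 0.435 -0.069  0.117]
board [ 0.691 -0.007  0.174]
cad [0.491 0.311 0.021]
tray [ 0.529 -0.289  0.025]
pink [ 0.231 -0.269  0.2  ]
```

View pics/crop0.png

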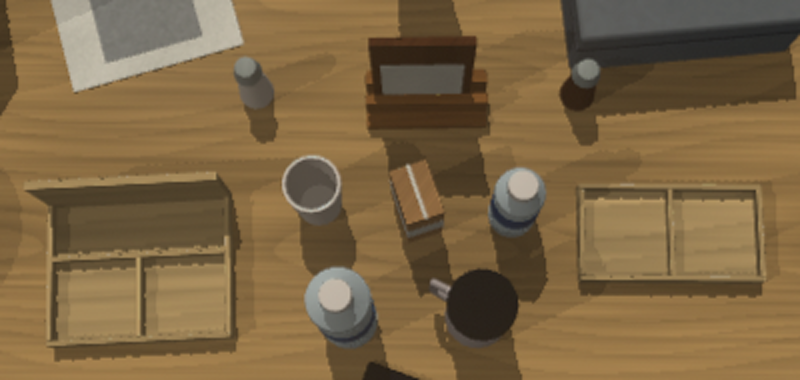

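View pics/hm.png

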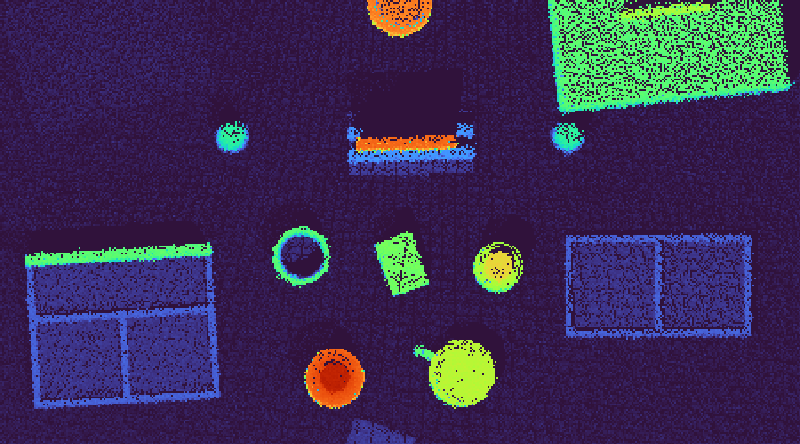

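The crop and height map confirm it: the large bottle at crop (340,305) has its top at 0.20 m, and the small one at (518,200) has its top at 0.132 m. Cup, carton, mug and board all agree with their given heights. Next I'll fit exact poses.

```bash
cat > fit.py <<'E'
from h import *
from scipy.optimize import least_squares
def sel(W,cx,cy,r,z0,z1):
    k=(np.hypot(W[:,0]-cx,W[:,1]-cy)<r)&(W[:,2]>z0)&(W[:,2]<z1); return W[k]
def circ(P):
    (c,r)=cv2.minEnclosingCircle(P[:,:2].astype(np.float32)); 
    s=least_squares(lambda p:np.hypot(P[:,0]-p[0],P[:,1]-p[1])-p[2],[*c,r],loss='soft_l1',f_scale=.002)
    return s.x
def rect(P):
    c,s,a=cv2.minAreaRect(P[:,:2].astype(np.float32)*1000); return np.round(c,1),np.round(s,1),round(a,1)
E
python3 - <<'E'
from fit import *
W=np.load('/tmp/W.npy')
print('bl',circ(sel(W,.43,.075,.06,.03,.16)),'cap',circ(sel(W,.43,.075,.06,.185,.197)))
print('bs',circ(sel(W,.553,-.11,.05,.03,.10)),'cap',circ(sel(W,.553,-.11,.05,.12,.131)))
P=sel(W,.56,.112,.06,.075,.1); print('cup',circ(P),P[:,2].max())
print('mug',circ(sel(W,.433,-.07,.045,.1,.13)))
print('handle',sel(W,.455,-.022,.012,.03,.13).mean(0))
print('carton',rect(sel(W,.555,-.003,.06,.085,.11)))
print('board',rect(sel(W,.69,-.007,.075,.12,.2)),sel(W,.69,-.007,.06,.12,.2)[:,2].max())
print('rack',rect(sel(W,.69,-.007,.1,.03,.05)))
print('wall',rect(sel(W,.565,.317,.13,.07,.1)))
print('caddyrim',rect(sel(W,.49,.315,.15,.016,.028)))
print('tray',rect(sel(W,.53,-.285,.13,.016,.03)))
E
```

```text
bl [0.42582414 0.07297104 0.03119287] cap [0.42631169 0.07312875 0.01539836]
bs [ 0.55104239 -0.11134659  0.02611334] cap [ 0.55122677 -0.11113059  0.01503832]
cup [0.56181894 0.1113901  0.02926084] 0.0980109132331971
mug [ 0.42897581 -0.06802215  0.02699204]
handle [ 0.45336469 -0.02329117  0.06941621]
carton (array([554. ,  -1.2]), array([62.7, 46.9]), 18.9)
board (array([688.1,  -6.9]), array([ 17.1, 113.9]), 1.5) 0.17672101357479342
rack (array([688.6, -12.7]), array([ 42.3, 144.6]), 1.8)
wall (array([564.2, 317.2]), array([ 17.4, 209.5]), 2.5)
caddyrim (array([481.3, 311.9]), array([174.1, 211.6]), 3.8)
tray (array([ 528.3, -291.9]), array([117.7, 214.1]), 0.7)
```

```bash
cat > plan.py <<'E'
# usage: plan.py x y z yaw(closing axis, deg) [mm per row] ; prints per-call shift (tool axes) from current pose
import sys,numpy as np
from bench import get_state
from scipy.spatial.transform import Rotation as R
def plan(T,yaw,step=38,ax0=None):
    s=get_state(); p=s['position']; Rm=R.from_rotvec(s['tool_rot']).as_matrix()
    y0=np.degrees(np.arctan2(Rm[1,1],Rm[0,1])); dy=(yaw-y0+90)%180-90
    print('pos',p.round(4),'closeyaw',round(y0,1),'tilt',np.degrees(np.arccos(-Rm[2,2])).round(2),'q7',s['joint_positions'][6].round(2),'w',(s['grip_width']*87).round(1),'F',s['ft_force'].round(1))
    D=np.array(T)-p; n=int(np.ceil(max(np.linalg.norm(D)*1000/step,abs(dy)/7)/5)); n=max(n,1)
    for i in range(n):
        Ri=Rm@R.from_euler('z',-dy*i/n,degrees=True).as_matrix()
        print('call',i,'shift',(Ri.T@D*1000/n).round(1),'spin',round(-dy/n,1))
a=list(map(float,sys.argv[1:]))
plan(a[:3],a[3],*(a[4:]))
E
python3 plan.py 0.688 -0.007 0.300 1.5
```

```text
Traceback (most recent call last):
  File "plan.py", line 14, in <module>
    plan(a[:3],a[3],*(a[4:]))
    ~~~~^^^^^^^^^^^^^^^^^^^^^
  File "plan.py", line 8, in plan
    print('pos',p.round(4),'closeyaw',round(y0,1),'tilt',np.degrees(np.arccos(-Rm[2,2])).round(2),'q7',s['joint_positions'][6].round(2),'w',(s['grip_width']*87).round(1),'F',s['ft_force'].round(1))
                                                                                                                                            ^^^^^^^^^^^^^^^^^^^^^^^^^^
AttributeError: 'float' object has no attribute 'round'
```

```bash
sed -i "s/(s\['grip_width'\]\*87).round(1)/round(s['grip_width']*87,1)/" plan.py
python3 plan.py 0.688 -0.007 0.300 1.5
```

```text
pos [ 0.1774 -0.6248  0.2356] closeyaw -74.1 tilt 0.1 q7 -0.06 w 87.5 F [-1.   0.8  1.6]
call 0 shift [132.  -91.  -12.7] spin -15.1
call 1 shift [151.2 -53.4 -12.7] spin -15.1
call 2 shift [159.9 -12.1 -12.7] spin -15.1
call 3 shift [157.5  30.1 -12.7] spin -15.1
call 4 shift [144.2  70.1 -12.7] spin -15.1
```

Call:
{"api": "arm_command", "payload": {"motion": [[87,27,-18,-13,-3],[87,53,-37,-26,-6],[87,80,-55,-38,-9],[87,106,-73,-51,-12],[87,132,-91,-64,-15]]}}

```text
time: 0.52
position: [0.2804, -0.5001, 0.3006]
tool_rot: [-3.026, -0.839, 0.001]
ft_force: [0.8, -0.5, 0.8]
grip_width: 0.999
grip_force: 0.0
```

Call:
{"api": "arm_command", "payload": {"motion": [[87,30,-11,0,-3],[87,60,-21,0,-6],[87,90,-32,0,-9],[87,121,-43,0,-12],[87,151,-53,0,-15]]}}

```text
time: 0.93
position: [0.3828, -0.377, 0.3003]
tool_rot: [-2.891, -1.228, 0.0]
ft_force: [1.2, -0.1, -0.3]
grip_width: 0.996
grip_force: 0.0
```

Call:
{"api": "arm_command", "payload": {"motion": [[87,32,-2,0,-3],[87,64,-5,0,-6],[87,96,-7,0,-9],[87,128,-10,0,-12],[87,160,-12,0,-15]]}}

```text
time: 1.35
position: [0.4854, -0.254, 0.3003]
tool_rot: [-2.707, -1.594, 0.001]
ft_force: [0.3, -0.9, -0.2]
grip_width: 1.0
grip_force: 0.0
```

Call:
{"api": "arm_command", "payload": {"motion": [[87,32,6,0,-3],[87,63,12,0,-6],[87,95,18,0,-9],[87,126,24,0,-12],[87,157,30,0,-15]]}}

```text
time: 1.77
position: [0.5882, -0.1318, 0.3001]
tool_rot: [-2.475, -1.934, 0.001]
ft_force: [-0.3, 0.5, -0.4]
grip_width: 0.999
grip_force: 0.0
```

```bash
python3 plan.py 0.688 -0.007 0.300 1.5
```

```text
pos [ 0.5882 -0.1318  0.3001] closeyaw -14.0 tilt 0.04 q7 -0.17 w 86.9 F [-0.3  0.5 -0.4]
call 0 shift [1.452e+02 6.670e+01 1.000e-01] spin -15.5
```

Call:
{"api": "arm_command", "payload": {"motion": [[87,29,13,0,-3],[87,58,27,0,-6],[87,87,40,0,-9],[87,116,53,0,-12],[87,145,67,0,-15.5]]}}

```text
time: 2.18
position: [0.6886, -0.0078, 0.2999]
tool_rot: [-2.192, -2.25, 0.001]
ft_force: [-0.0, -0.1, 0.1]
grip_width: 1.002
grip_force: 0.0
```

Call:
{"api": "arm_command", "payload": {"motion": [[87,0,0,0,0],[87,0,0,38,0],[87,0,0,76,0],[87,0,0,110,0],[87,0,0,125,0]]}}

```text
time: 2.6
position: [0.6849, -0.0095, 0.1693]
tool_rot: [-2.191, -2.244, 0.01]
ft_force: [-0.5, -0.2, -0.3]
grip_width: 1.0
grip_force: 0.0
```

```bash
python3 plan.py 0.688 -0.007 0.140 1.5; python3 -c "
from h import *
im,d=snap('side','s1'); cv2.imwrite('pics/s1c.png',cv2.resize(im[80:300,130:410,::-1],(700,550)))"
```

```text
pos [ 0.6849 -0.0095  0.1693] closeyaw 1.4 tilt 0.48 q7 -0.21 w 87.0 F [-0.5 -0.2 -0.3]
call 0 shift [ 2.4  3.4 29.3] spin -0.1
```

View pics/s1c.png

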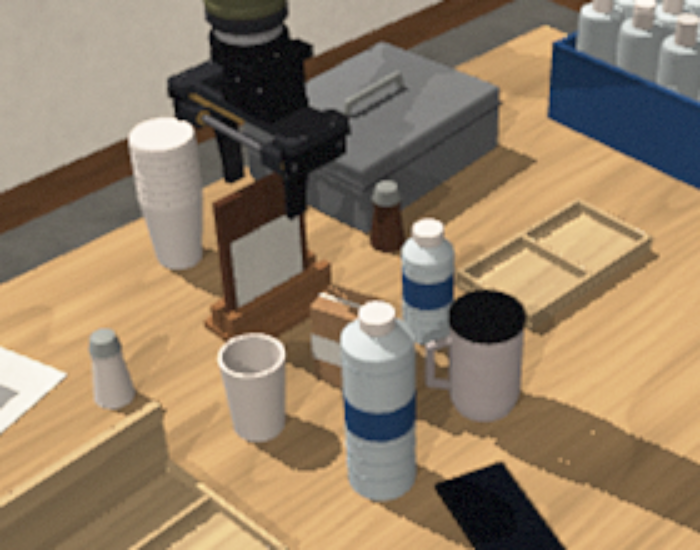

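The fingers straddle the board at crop (265,190). The gripper is clear of the stacked cups at (165,170). I'll go down and grip.

Call:
{"api": "arm_command", "payload": {"motion": [[87,0,0,15,0],[87,0,0,28,0],[87,0,0,35,0],[87,0,0,35,0],[40,0,0,35,0]], "newtons": 25}}

```text
time: 3.07
position: [0.688, -0.0088, 0.1407]
tool_rot: [-2.195, -2.247, 0.0]
ft_force: [0.2, -0.4, 0.3]
grip_width: 0.971
grip_force: 0.0
```

Call:
{"api": "arm_command", "payload": {"motion": [[20,0,0,0,0],[10,0,0,0,0],[0,0,0,0,0],[0,0,0,0,0],[0,0,0,0,0]]}}

```text
time: 3.48
position: [0.6882, -0.0088, 0.1409]
tool_rot: [2.195, 2.247, 0.0]
ft_force: [-0.2, 0.4, -0.2]
grip_width: 0.638
grip_force: 0.0
```

Call:
{"api": "arm_command", "payload": {"motion": [[0,0,0,0,0],[0,0,0,0,0],[0,0,0,0,0],[0,0,0,0,0],[0,0,0,0,0]]}}

```text
time: 3.9
position: [0.688, -0.0088, 0.1405]
tool_rot: [2.195, 2.248, -0.0]
ft_force: [0.7, 0.6, 0.2]
grip_width: 0.248
grip_force: 0.0
```

Call:
{"api": "arm_command", "payload": {"motion": [[0,0,0,0,0],[0,0,0,0,0],[0,0,0,0,0],[0,0,0,0,0],[0,0,0,0,0]]}}

```text
time: 4.32
position: [0.689, -0.0088, 0.1406]
tool_rot: [2.194, 2.246, 0.003]
ft_force: [5.1, -0.0, -3.5]
grip_width: 0.113
grip_force: 24.9
```

Call:
{"api": "arm_command", "payload": {"motion": [[0,0,0,-5,0],[0,0,0,-15,0],[0,0,0,-30,0],[0,0,0,-45,0],[0,0,0,-60,0]]}}

```text
time: 4.73
position: [0.6866, -0.0088, 0.2005]
tool_rot: [-2.193, -2.246, 0.004]
ft_force: [0.3, 0.8, -2.0]
grip_width: 0.117
grip_force: 25.0
```

Call:
{"api": "arm_command", "payload": {"motion": [[0,0,0,-20,0],[0,0,0,-40,0],[0,0,0,-55,0],[0,0,0,-65,0],[0,0,0,-70,0]]}}

```text
time: 5.15
position: [0.6877, -0.0086, 0.2719]
tool_rot: [2.195, 2.248, -0.0]
ft_force: [-0.4, -0.2, -0.8]
grip_width: 0.114
grip_force: 25.0
```

```bash
python3 - <<'E'
from fit import *
W=np.load('/tmp/W.npy')
# caddy yaw: fit lines to wall-top points and rim
P=sel(W,.565,.317,.12,.08,.1); P=P[abs(P[:,1]-.317)<.09]
m,c=np.polyfit(P[:,1],P[:,0],1); print('wall yaw',-np.degrees(np.arctan(m)),'x at y.317',m*.317+c)
yaw=-np.arctan(m); Rz=np.array([[np.cos(yaw),-np.sin(yaw)],[np.sin(yaw),np.cos(yaw)]])
P=sel(W,.485,.314,.16,.017,.027)
q=(P[:,:2]-[.4813,.3119])@Rz
hx=np.histogram(q[:,0],bins=np.arange(-.1,.1,.002)); hy=np.histogram(q[:,1],bins=np.arange(-.112,.112,.002))
print([(round(b*1000),int(n)) for b,n in zip(hx[1],hx[0]) if n>100]);print([(round(b*1000),int(n)) for b,n in zip(hy[1],hy[0]) if n>60])
P=sel(W,.53,-.29,.14,.017,.027); q=P[:,:2]-[.5283,-.2919]
hx=np.histogram(q[:,0],bins=np.arange(-.07,.07,.002)); hy=np.histogram(q[:,1],bins=np.arange(-.112,.112,.002))
print([(round(b*1000),int(n)) for b,n in zip(hx[1],hx[0]) if n>100]);print([(round(b*1000),int(n)) for b,n in zip(hy[1],hy[0]) if n>60])
E
python3 plan.py 0.688 -0.007 0.27 1.5
python3 -c "
from h import *
im,d=snap('side','s2'); cv2.imwrite('pics/s2c.png',cv2.resize(im[30:300,100:400,::-1],(600,540)))"
```

```text
wall yaw 3.471745978701296 x at y.317 0.5628447594422938
[(-84, 222), (-82, 162), (-80, 137), (12, 201), (14, 162), (16, 143), (78, 231)]
[(-104, 102), (-102, 116), (-100, 143), (-98, 67), (-2, 79), (0, 80), (2, 84), (98, 162), (100, 121), (102, 159)]
[(-56, 120), (-54, 116), (50, 134), (52, 112)]
[(-102, 66), (-98, 101), (0, 66), (2, 74), (104, 63)]
pos [ 0.6877 -0.0086  0.2719] closeyaw 1.4 tilt 0.02 q7 -0.18 w 9.9 F [-0.4 -0.2 -0.8]
call 0 shift [1.6 0.3 1.9] spin -0.1
```

View pics/s2c.png

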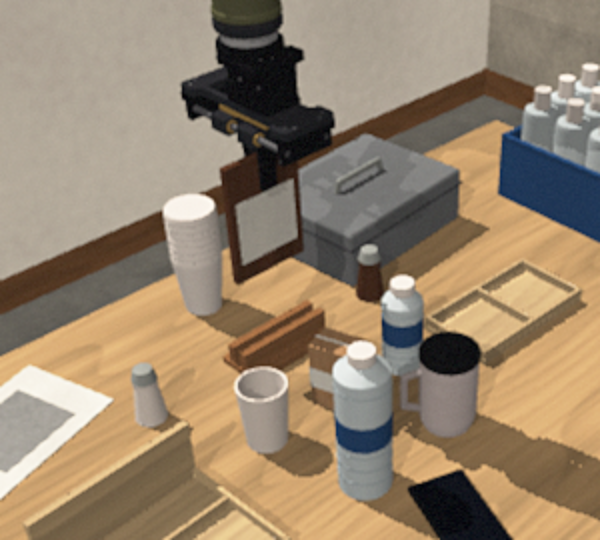

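Board is firmly held and clear of the rack, upright at crop (265,215). I'll carry it over the caddy strip.

```bash
python3 plan.py 0.535 0.313 0.272 3.5 25
```

```text
pos [ 0.688  -0.0086  0.2721] closeyaw 1.4 tilt 0.04 q7 -0.18 w 10.0 F [ 0.1  1.  -1. ]
call 0 shift [108.4 -48.4  -0. ] spin -0.7
call 1 shift [109.  -47.1  -0. ] spin -0.7
call 2 shift [109.6 -45.7  -0. ] spin -0.7
```

Call:
{"api": "arm_command", "payload": {"motion": [[0,10,-4,0,0],[0,28,-12,0,0],[0,52,-23,0,0],[0,80,-36,0,0],[0,108,-48,0,-1]]}}

```text
time: 5.62
position: [0.6355, 0.0992, 0.2686]
tool_rot: [-2.174, -2.265, 0.004]
ft_force: [0.5, 0.5, -1.4]
grip_width: 0.116
grip_force: 25.0
```

Call:
{"api": "arm_command", "payload": {"motion": [[0,28,-12,0,0],[0,56,-24,0,0],[0,84,-36,0,0],[0,110,-47,0,0],[0,135,-58,0,-1]]}}

```text
time: 6.03
position: [0.5715, 0.2324, 0.269]
tool_rot: [-2.153, -2.286, 0.004]
ft_force: [0.0, 0.5, -2.3]
grip_width: 0.112
grip_force: 25.0
```

Call:
{"api": "arm_command", "payload": {"motion": [[0,23,-10,0,0],[0,44,-18,0,0],[0,60,-25,0,0],[0,75,-31,0,0],[0,84,-35,0,0]]}}

```text
time: 6.45
position: [0.5312, 0.3147, 0.2691]
tool_rot: [-2.15, -2.288, 0.004]
ft_force: [0.6, -0.4, -1.5]
grip_width: 0.111
grip_force: 25.0
```

```bash
python3 plan.py 0.535 0.313 0.137 3.5 25
```

```text
pos [0.5312 0.3147 0.2691] closeyaw 3.6 tilt 0.18 q7 -0.69 w 9.7 F [ 0.6 -0.4 -1.5]
call 0 shift [-1.   2.1 66. ] spin 0.0
call 1 shift [-1.   2.1 66. ] spin 0.0
```

Call:
{"api": "arm_command", "payload": {"motion": [[0,0,2,15,0],[0,0,2,40,0],[0,0,2,70,0],[0,0,2,95,0],[0,0,2,110,0]]}}

```text
time: 6.87
position: [0.534, 0.3107, 0.1562]
tool_rot: [-2.155, -2.284, 0.01]
ft_force: [-1.1, 0.4, -0.5]
grip_width: 0.117
grip_force: 25.0
```

Call:
{"api": "arm_command", "payload": {"motion": [[0,0,0,4,0],[0,0,0,8,0],[0,0,0,12,0],[0,0,0,12,0],[0,0,0,12,0]]}}

```text
time: 7.28
position: [0.5365, 0.3128, 0.1494]
tool_rot: [2.155, 2.285, 0.002]
ft_force: [-0.6, 0.6, -1.1]
grip_width: 0.116
grip_force: 25.0
```

```bash
python3 plan.py 0.535 0.313 0.138 3.5 25
python3 -c "
from h import *
im,d=snap('side','s3'); cv2.imwrite('pics/s3c.png',cv2.resize(im[120:370,80:330,::-1],(600,600)))"
```

```text
pos [0.5365 0.3128 0.1494] closeyaw 3.4 tilt 0.07 q7 -0.74 w 10.1 F [-0.6  0.6 -1.1]
call 0 shift [ 0.3 -1.5 11.4] spin -0.1
```

View pics/s3c.png

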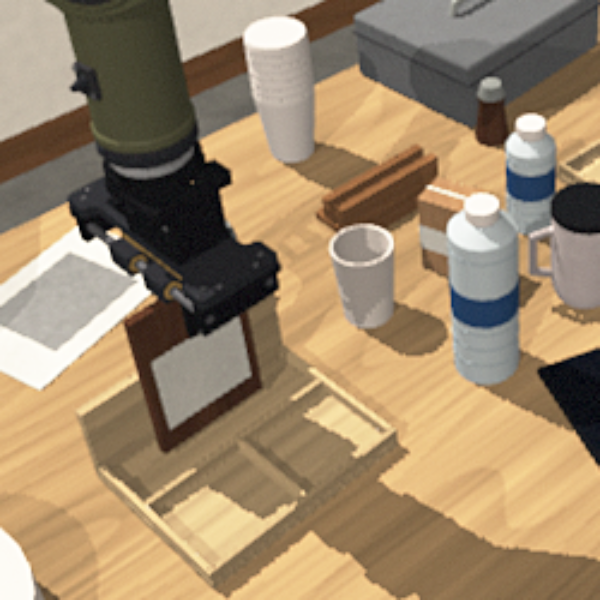

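Board foot at crop (165,445) hangs between the cross rib and the back wall. I'll lower it, open slightly, and walk the top onto the wall with the near finger.

Call:
{"api": "arm_command", "payload": {"motion": [[0,0,-1,3,0],[0,0,-1,6,0],[0,0,-1,9,0],[0,0,-1,11,0],[0,0,-1,12,0]]}}

```text
time: 7.75
position: [0.5354, 0.3124, 0.1384]
tool_rot: [2.155, 2.284, 0.0]
ft_force: [-3.0, -3.3, 14.7]
grip_width: 0.112
grip_force: 25.0
```

Call:
{"api": "arm_command", "payload": {"motion": [[12,0,0,0,0],[16,0,0,0,0],[20,0,0,0,0],[24,0,0,0,0],[30,0,0,0,0]]}}

```text
time: 8.17
position: [0.535, 0.3124, 0.1362]
tool_rot: [-2.155, -2.286, 0.001]
ft_force: [-0.1, 0.2, 0.8]
grip_width: 0.284
grip_force: 0.0
```

Call:
{"api": "arm_command", "payload": {"motion": [[30,0,4,0,0],[30,0,9,0,0],[30,0,14,0,0],[30,0,19,0,0],[30,0,24,0,0]]}}

```text
time: 8.58
position: [0.5598, 0.3137, 0.1364]
tool_rot: [-2.156, -2.285, 0.0]
ft_force: [0.2, -0.5, -0.1]
grip_width: 0.348
grip_force: 0.0
```

Call:
{"api": "arm_command", "payload": {"motion": [[30,0,3,0,0],[30,0,6,0,0],[30,0,9,0,0],[30,0,12,0,0],[30,0,12,0,0]]}}

```text
time: 9.0
position: [0.5716, 0.3144, 0.1364]
tool_rot: [2.156, 2.285, 0.0]
ft_force: [-0.6, -0.1, -0.3]
grip_width: 0.345
grip_force: 0.0
```

```bash
python3 plan.py 0.535 0.313 0.138 3.5 25
python3 -c "
from h import *
im,d=snap('side','s4'); cv2.imwrite('pics/s4c.png',cv2.resize(im[150:350,80:280,::-1],(600,600)))"
```

```text
pos [0.5716 0.3144 0.1364] closeyaw 3.3 tilt 0.01 q7 -0.73 w 30.0 F [-0.6 -0.1 -0.3]
call 0 shift [  0.7 -36.6  -1.6] spin -0.2
```

View pics/s4c.png

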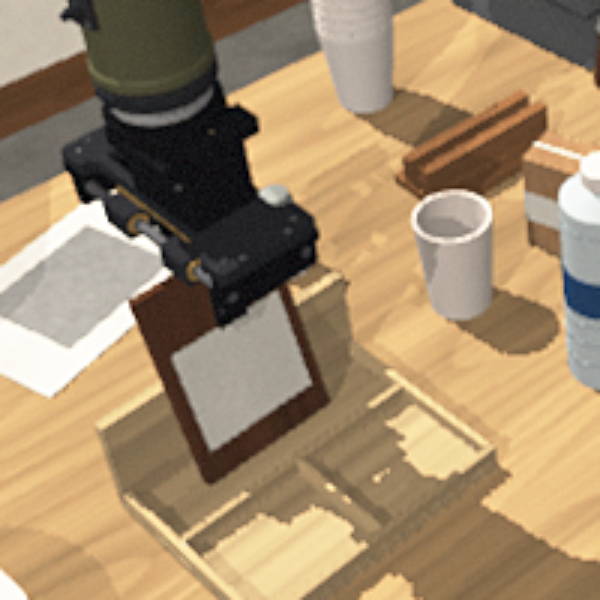

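The board leans on the wall with its foot in the strip (crop (205,475)), and the finger force is zero. I'll back off upward and head for the cup.

Call:
{"api": "arm_command", "payload": {"motion": [[40,0,0,-15,0],[40,0,0,-40,0],[40,0,0,-70,0],[50,0,0,-90,0],[87,0,0,-100,0]]}}

```text
time: 9.47
position: [0.5716, 0.3157, 0.24]
tool_rot: [2.154, 2.285, 0.007]
ft_force: [0.2, 0.4, 1.4]
grip_width: 0.531
grip_force: 0.0
```

```bash
python3 plan.py 0.562 0.1115 0.23 90 25
```

```text
pos [0.5716 0.3157 0.24  ] closeyaw 3.4 tilt 0.25 q7 -0.69 w 46.2 F [0.2 0.4 1.4]
call 0 shift [-67.8  -7.2   3.2] spin -28.9
call 1 shift [-55.8 -39.    3.2] spin -28.9
call 2 shift [-30.  -61.2   3.2] spin -28.9
```

Call:
{"api": "arm_command", "payload": {"motion": [[87,-14,-2,0,-6],[87,-28,-3,0,-12],[87,-41,-4,0,-17],[87,-55,-6,0,-23],[87,-68,-7,0,-29]]}}

```text
time: 9.88
position: [0.5674, 0.2453, 0.2356]
tool_rot: [-1.507, -2.756, 0.002]
ft_force: [-0.2, -0.6, -0.8]
grip_width: 0.906
grip_force: 0.0
```

Call:
{"api": "arm_command", "payload": {"motion": [[87,-11,-8,0,-6],[87,-22,-16,0,-12],[87,-33,-24,0,-17],[87,-45,-31,0,-23],[87,-56,-39,0,-29]]}}

```text
time: 10.3
position: [0.5646, 0.1771, 0.2357]
tool_rot: [-0.769, -3.045, 0.001]
ft_force: [-0.3, 0.4, 0.6]
grip_width: 0.992
grip_force: 0.0
```

Call:
{"api": "arm_command", "payload": {"motion": [[87,-6,-12,0,-6],[87,-12,-25,0,-12],[87,-18,-37,0,-17],[87,-24,-49,0,-23],[87,-30,-61,0,-29]]}}

```text
time: 10.72
position: [0.5615, 0.1093, 0.2358]
tool_rot: [0.018, -3.14, 0.001]
ft_force: [-0.0, -0.7, -0.4]
grip_width: 0.998
grip_force: 0.0
```

```bash
python3 plan.py 0.562 0.1115 0.067 90 35
python3 - <<'E'
from fit import *
_,d=snap('top','t5'); im2,d2=snap('side','s5')
W=np.concatenate([world('top',d).reshape(-1,3),world('side',d2).reshape(-1,3)]);W=W[~np.isnan(W[:,0])]
y=np.radians(3.47);R=np.array([[np.cos(y),-np.sin(y)],[np.sin(y),np.cos(y)]])
q=np.c_[(W[:,:2]-[.4832,.312])@R,W[:,2]]
k=(abs(q[:,1])<.05)&(q[:,0]>0.02)&(q[:,0]<.13)
for z in np.arange(.01,.175,.02):
    s=q[k&(abs(q[:,2]-z)<.006)]
    if len(s)>5: print(round(z,3),len(s),np.percentile(s[:,0],[5,50,95]).round(3))
s=q[(q[:,2]>.12)&(q[:,2]<.18)&(q[:,0]>.03)&(q[:,0]<.12)&(abs(q[:,1])<.1)];print('y range',np.percentile(s[:,1],[1,99]),'ztop',np.percentile(s[:,2],99))
E
```

```text
pos [0.5615 0.1093 0.2358] closeyaw 90.7 tilt 0.07 q7 1.13 w 86.8 F [-0.  -0.7 -0.4]
call 0 shift [ -0.7   2.2 168.8] spin 0.7
0.01 972 [0.023 0.038 0.049]
0.03 322 [0.049 0.052 0.054]
0.05 331 [0.053 0.056 0.059]
0.07 329 [0.058 0.061 0.064]
0.09 358 [0.063 0.066 0.069]
0.11 368 [0.068 0.071 0.074]
0.13 372 [0.073 0.076 0.079]
0.15 398 [0.078 0.081 0.084]
0.17 414 [0.084 0.088 0.094]
y range [-0.05511617  0.05370468] ztop 0.16932086153064296
```

Board leans 14° with its foot at x≈52 mm and centred in y, which is what's wanted. Now the cup.

Call:
{"api": "arm_command", "payload": {"motion": [[87,0,2,20,0],[87,0,2,55,0],[87,0,2,95,0],[87,0,2,125,0],[87,0,2,145,0]], "newtons": 15}}

```text
time: 11.23
position: [0.5597, 0.1127, 0.0878]
tool_rot: [0.006, -3.137, 0.0]
ft_force: [-1.0, -1.7, 0.4]
grip_width: 0.998
grip_force: 0.0
```

Call:
{"api": "arm_command", "payload": {"motion": [[87,-1,0,12,0],[87,-1,0,23,0],[87,-1,0,23,0],[40,-1,0,23,0],[40,-1,0,23,0]]}}

```text
time: 11.65
position: [0.5641, 0.1128, 0.0699]
tool_rot: [-0.009, 3.139, 0.001]
ft_force: [0.6, 0.6, 0.3]
grip_width: 0.918
grip_force: 0.0
```

Call:
{"api": "arm_command", "payload": {"motion": [[40,0,0,0,0],[40,0,0,0,0],[40,0,0,0,0],[40,0,0,0,0],[40,0,0,0,0]]}}

```text
time: 12.07
position: [0.5637, 0.112, 0.0692]
tool_rot: [-0.009, 3.14, -0.001]
ft_force: [0.7, -0.8, 3.9]
grip_width: 0.696
grip_force: 15.1
```

Call:
{"api": "arm_command", "payload": {"motion": [[40,0,0,-10,0],[40,0,0,-35,0],[40,0,0,-70,0],[40,0,0,-105,0],[40,0,0,-130,0]]}}

```text
time: 12.48
position: [0.5633, 0.113, 0.2015]
tool_rot: [-0.011, 3.14, 0.001]
ft_force: [0.9, 0.0, -0.5]
grip_width: 0.698
grip_force: 14.8
```

```bash
python3 plan.py 0.443 0.3625 0.2 93.5 28
```

```text
pos [0.5633 0.113  0.2015] closeyaw 90.4 tilt 0.11 q7 1.1 w 60.7 F [ 0.9  0.  -0.5]
call 0 shift [ 59.3 125.2   0.7] spin -1.5
call 1 shift [ 55.9 126.8   0.7] spin -1.5
```

Call:
{"api": "arm_command", "payload": {"motion": [[40,6,12,0,0],[40,17,36,0,0],[40,31,65,0,-1],[40,45,95,0,-1],[40,59,125,0,-2]]}}

```text
time: 12.9
position: [0.5016, 0.2378, 0.1978]
tool_rot: [0.064, -3.14, 0.001]
ft_force: [0.9, 0.8, -1.6]
grip_width: 0.696
grip_force: 14.8
```

Call:
{"api": "arm_command", "payload": {"motion": [[40,14,32,0,0],[40,28,64,0,0],[40,41,94,0,-1],[40,51,116,0,-1],[40,56,127,0,-1]]}}

```text
time: 13.32
position: [0.4378, 0.3653, 0.1981]
tool_rot: [0.102, -3.138, -0.002]
ft_force: [0.1, 0.4, -1.4]
grip_width: 0.692
grip_force: 14.8
```

Call:
{"api": "arm_command", "payload": {"motion": [[40,0,0,10,0],[40,0,0,35,0],[40,0,0,70,0],[40,0,0,95,0],[40,0,0,105,0]]}}

```text
time: 13.73
position: [0.4404, 0.3575, 0.0884]
tool_rot: [0.09, -3.134, 0.008]
ft_force: [0.6, -1.1, -2.1]
grip_width: 0.695
grip_force: 14.8
```

```bash
python3 plan.py 0.443 0.3625 0.0772 93.5 28
```

```text
pos [0.4404 0.3575 0.0884] closeyaw 93.3 tilt 0.46 q7 0.56 w 60.5 F [ 0.6 -1.1 -2.1]
call 0 shift [-2.9  4.9 11.2] spin -0.2
```

Call:
{"api": "arm_command", "payload": {"motion": [[40,0,0,0,0],[40,0,0,4,0],[40,0,0,8,0],[40,0,0,12,0],[40,0,0,12,0]]}}

```text
time: 14.15
position: [0.4425, 0.3613, 0.0818]
tool_rot: [-0.092, 3.14, 0.0]
ft_force: [-0.8, -0.6, -1.7]
grip_width: 0.693
grip_force: 14.8
```

```bash
python3 plan.py 0.443 0.3625 0.0772 93.5 28
```

```text
pos [0.4425 0.3613 0.0818] closeyaw 93.3 tilt 0.04 q7 0.55 w 60.3 F [-0.8 -0.6 -1.7]
call 0 shift [-0.6  1.1  4.6] spin -0.2
```

Call:
{"api": "arm_command", "payload": {"motion": [[40,0,0,2,0],[40,0,0,4,0],[40,0,0,5,0],[62,0,0,5,0],[66,0,0,5,0]]}}

```text
time: 14.57
position: [0.4424, 0.3616, 0.077]
tool_rot: [-0.092, 3.14, 0.0]
ft_force: [0.3, 0.4, 0.5]
grip_width: 0.728
grip_force: 0.0
```

Call:
{"api": "arm_command", "payload": {"motion": [[70,0,0,0,0],[80,0,0,0,0],[82,0,0,0,0],[82,0,0,0,0],[82,0,0,0,0]]}}

```text
time: 14.98
position: [0.4421, 0.3613, 0.0764]
tool_rot: [0.092, -3.14, 0.0]
ft_force: [0.5, -0.2, 0.2]
grip_width: 0.93
grip_force: 0.0
```

Call:
{"api": "arm_command", "payload": {"motion": [[82,0,0,-15,0],[82,0,0,-50,0],[82,0,0,-90,0],[87,0,0,-130,0],[87,0,0,-165,0]]}}

```text
time: 15.4
position: [0.4418, 0.362, 0.2452]
tool_rot: [-0.094, 3.139, 0.002]
ft_force: [-0.1, 0.8, 0.9]
grip_width: 0.984
grip_force: 0.0
```

```bash
python3 plan.py 0.551 -0.1113 0.245 90 35
```

```text
pos [0.4418 0.362  0.2452] closeyaw 93.4 tilt 0.11 q7 0.67 w 85.6 F [-0.1  0.8  0.9]
call 0 shift [-2.690e+01 -1.597e+02 -1.000e-01] spin 1.1
call 1 shift [-3.010e+01 -1.591e+02 -1.000e-01] spin 1.1
call 2 shift [-3.330e+01 -1.585e+02 -1.000e-01] spin 1.1
```

Call:
{"api": "arm_command", "payload": {"motion": [[87,-5,-30,0,0],[87,-11,-62,0,0],[87,-16,-95,0,0],[87,-22,-128,0,0],[87,-27,-160,0,1]]}}

```text
time: 15.82
position: [0.4786, 0.202, 0.2426]
tool_rot: [-0.066, 3.14, -0.001]
ft_force: [0.1, -0.0, -0.6]
grip_width: 0.996
grip_force: 0.0
```

Call:
{"api": "arm_command", "payload": {"motion": [[87,-6,-32,0,0],[87,-12,-64,0,0],[87,-18,-95,0,0],[87,-24,-127,0,0],[87,-30,-159,0,1]]}}

```text
time: 16.23
position: [0.5152, 0.0445, 0.2428]
tool_rot: [-0.038, 3.14, -0.002]
ft_force: [1.6, 0.3, 0.9]
grip_width: 1.003
grip_force: 0.0
```

Call:
{"api": "arm_command", "payload": {"motion": [[87,-7,-32,0,0],[87,-13,-64,0,0],[87,-20,-95,0,0],[87,-26,-127,0,0],[87,-33,-158,0,1]]}}

```text
time: 16.65
position: [0.552, -0.113, 0.2428]
tool_rot: [-0.01, 3.141, -0.001]
ft_force: [0.9, 0.3, -0.1]
grip_width: 0.999
grip_force: 0.0
```

Call:
{"api": "arm_command", "payload": {"motion": [[87,0,0,0,0],[87,0,0,10,0],[87,0,0,35,0],[87,0,0,50,0],[87,0,0,50,0]]}}

```text
time: 17.07
position: [0.5494, -0.1096, 0.1886]
tool_rot: [0.014, -3.136, -0.003]
ft_force: [-0.4, 0.5, -0.2]
grip_width: 1.004
grip_force: 0.0
```

```bash
python3 plan.py 0.551 -0.1113 0.088 90 35
```

```text
pos [ 0.5494 -0.1096  0.1886] closeyaw 90.5 tilt 0.32 q7 1.55 w 87.3 F [-0.4  0.5 -0.2]
call 0 shift [ -2.1  -1.9 100.6] spin 0.5
```

Call:
{"api": "arm_command", "payload": {"motion": [[87,0,0,20,0],[87,0,0,50,0],[87,0,0,80,0],[87,0,0,97,0],[87,0,0,103,0]], "newtons": 20}}

```text
time: 17.48
position: [0.5501, -0.1102, 0.0867]
tool_rot: [0.013, -3.138, -0.002]
ft_force: [-0.7, -0.4, -0.1]
grip_width: 0.997
grip_force: 0.0
```

Call:
{"api": "arm_command", "payload": {"motion": [[87,0,0,0,0],[30,0,0,0,0],[30,0,0,0,0],[30,0,0,0,0],[30,0,0,0,0]]}}

```text
time: 17.9
position: [0.5526, -0.1118, 0.0898]
tool_rot: [-0.01, 3.14, -0.002]
ft_force: [0.7, 0.0, 1.1]
grip_width: 0.78
grip_force: 0.0
```

Call:
{"api": "arm_command", "payload": {"motion": [[30,0,0,0,0],[30,0,0,0,0],[30,0,0,0,0],[30,0,0,0,0],[30,0,0,0,0]]}}

```text
time: 18.32
position: [0.5521, -0.1116, 0.0889]
tool_rot: [-0.01, 3.141, -0.0]
ft_force: [-0.7, 0.6, 3.7]
grip_width: 0.615
grip_force: 19.9
```

```bash
python3 plan.py 0.551 -0.1113 0.088 90 35
python3 - <<'E'
from h import *
im,d=snap('side','s6'); cv2.imwrite('pics/s6c.png',cv2.resize(im[130:370,80:400,::-1],(800,600)))
E
```

```text
pos [ 0.5521 -0.1116  0.0889] closeyaw 90.4 tilt 0.04 q7 1.47 w 53.5 F [-0.7  0.6  3.7]
call 0 shift [1.1 0.3 0.9] spin 0.4
```

View pics/s6c.png

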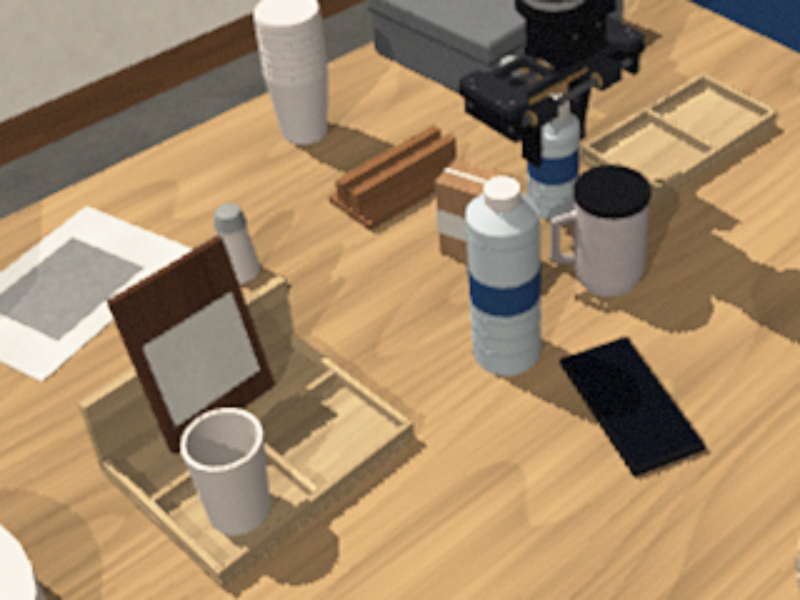

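The small bottle is gripped at 53.5 mm (crop (550,160)). Board and cup stand well in the caddy, cup at (228,480). I'll lift the bottle over everything.

Call:
{"api": "arm_command", "payload": {"motion": [[30,0,0,-10,0],[30,0,0,-35,0],[30,0,0,-70,0],[30,0,0,-105,0],[30,0,0,-140,0]]}}

```text
time: 18.78
position: [0.5509, -0.1113, 0.2297]
tool_rot: [0.011, -3.14, -0.001]
ft_force: [0.9, -0.5, -3.1]
grip_width: 0.607
grip_force: 19.9
```

Call:
{"api": "arm_command", "payload": {"motion": [[30,0,0,-30,0],[30,0,0,-55,0],[30,0,0,-70,0],[30,0,0,-75,0],[30,0,0,-75,0]]}}

```text
time: 19.2
position: [0.552, -0.1115, 0.3045]
tool_rot: [-0.01, 3.14, -0.001]
ft_force: [-0.3, -0.4, -2.6]
grip_width: 0.608
grip_force: 19.9
```

```bash
python3 plan.py 0.4495 0.257 0.303 93.5 28
```

```text
pos [ 0.552  -0.1115  0.3045] closeyaw 90.4 tilt 0.09 q7 1.6 w 52.9 F [-0.3 -0.4 -2.6]
call 0 shift [ 33.4 123.    0.4] spin -1.0
call 1 shift [ 31.1 123.6   0.4] spin -1.0
call 2 shift [ 28.9 124.2   0.4] spin -1.0
```

Call:
{"api": "arm_command", "payload": {"motion": [[30,3,10,0,0],[30,9,33,0,0],[30,17,63,0,0],[30,25,93,0,0],[30,33,123,0,-1]]}}

```text
time: 19.62
position: [0.516, 0.0131, 0.3014]
tool_rot: [0.037, -3.138, -0.001]
ft_force: [1.1, -0.1, -2.1]
grip_width: 0.607
grip_force: 19.9
```

Call:
{"api": "arm_command", "payload": {"motion": [[30,7,28,0,0],[30,14,55,0,0],[30,21,82,0,0],[30,27,106,0,0],[30,31,124,0,-1]]}}

```text
time: 20.03
position: [0.4815, 0.1375, 0.3018]
tool_rot: [0.07, -3.138, 0.001]
ft_force: [0.1, 0.8, -3.0]
grip_width: 0.608
grip_force: 19.9
```

Call:
{"api": "arm_command", "payload": {"motion": [[30,7,28,0,0],[30,14,58,0,0],[30,20,87,0,0],[30,26,110,0,0],[30,29,124,0,-1]]}}

```text
time: 20.45
position: [0.4474, 0.2603, 0.3024]
tool_rot: [0.1, -3.138, -0.001]
ft_force: [-0.2, 0.8, -2.7]
grip_width: 0.61
grip_force: 19.9
```

Call:
{"api": "arm_command", "payload": {"motion": [[30,0,0,0,0],[30,0,0,20,0],[30,0,0,50,0],[30,0,0,85,0],[30,0,0,115,0]]}}

```text
time: 20.87
position: [0.4496, 0.2554, 0.1858]
tool_rot: [0.09, -3.139, 0.003]
ft_force: [0.9, -0.3, -2.8]
grip_width: 0.609
grip_force: 19.9
```

Call:
{"api": "arm_command", "payload": {"motion": [[30,0,0,25,0],[30,0,0,50,0],[30,0,0,70,0],[30,0,0,80,0],[30,0,0,80,0]]}}

```text
time: 21.28
position: [0.4483, 0.2551, 0.1057]
tool_rot: [0.091, -3.135, 0.003]
ft_force: [0.0, -1.3, -2.7]
grip_width: 0.614
grip_force: 19.9
```

```bash
python3 plan.py 0.4495 0.257 0.097 93.5 28
```

```text
pos [0.4483 0.2551 0.1057] closeyaw 93.3 tilt 0.33 q7 0.79 w 53.4 F [ 0.  -1.3 -2.7]
call 0 shift [-1.4  1.8  8.7] spin -0.2
```

Call:
{"api": "arm_command", "payload": {"motion": [[30,0,0,0,0],[30,0,0,3,0],[30,0,0,6,0],[30,0,0,9,0],[30,0,0,11,0]]}}

```text
time: 21.7
position: [0.4503, 0.2571, 0.0977]
tool_rot: [-0.092, 3.139, -0.0]
ft_force: [0.6, 0.6, -2.3]
grip_width: 0.611
grip_force: 19.9
```

Call:
{"api": "arm_command", "payload": {"motion": [[30,0,0,0,0],[56,0,0,0,0],[60,0,0,0,0],[66,0,0,0,0],[76,0,0,0,0]]}}

```text
time: 22.12
position: [0.4503, 0.2574, 0.0979]
tool_rot: [-0.092, 3.14, 0.0]
ft_force: [-0.7, -0.3, -0.2]
grip_width: 0.756
grip_force: 0.0
```

Call:
{"api": "arm_command", "payload": {"motion": [[76,0,0,0,0],[76,0,0,0,0],[76,0,0,-10,0],[76,0,0,-40,0],[76,0,0,-75,0]]}}

```text
time: 22.53
position: [0.4485, 0.2565, 0.1723]
tool_rot: [0.093, -3.136, 0.001]
ft_force: [1.6, -0.1, 0.9]
grip_width: 0.871
grip_force: 0.0
```

Call:
{"api": "arm_command", "payload": {"motion": [[87,0,0,-30,0],[87,0,0,-60,0],[87,0,0,-75,0],[87,0,0,-80,0],[87,0,0,-80,0]]}}

```text
time: 22.95
position: [0.4506, 0.2576, 0.254]
tool_rot: [-0.092, 3.137, 0.0]
ft_force: [-0.2, 0.4, -1.5]
grip_width: 0.995
grip_force: 0.0
```

```bash
python3 plan.py 0.554 -0.0012 0.245 109 38
python3 - <<'E'
from fit import *
im2,d2=snap('side','s7'); im,d=snap('top','t7')
W=np.concatenate([world('top',d).reshape(-1,3),world('side',d2).reshape(-1,3)]);W=W[~np.isnan(W[:,0])]
P=sel(W,.4495,.257,.04,.03,.1);print('bs',circ(P),'cap',circ(sel(W,.4495,.257,.04,.125,.138)), sel(W,.4495,.257,.03,.1,.16)[:,2].max())
P=sel(W,.443,.3625,.045,.08,.11);print('cup',circ(P),P[:,2].max())
P=sel(W,.554,-.0012,.06,.08,.11);print('carton',rect(P),P[:,2].max())
print('bl',circ(sel(W,.43,.075,.06,.03,.16)))
E
```

```text
pos [0.4506 0.2576 0.254 ] closeyaw 93.3 tilt 0.16 q7 0.93 w 86.5 F [-0.2  0.4 -1.5]
call 0 shift [ -44.  -132.2    4.6] spin -7.8
call 1 shift [ -25.6 -137.     4.6] spin -7.8
bs [0.44904643 0.25683927 0.0262714 ] cap [0.44931447 0.25649812 0.01577326] 0.14828255160257442
cup [0.43993724 0.36073878 0.0292097 ] 0.10255618504569974
carton (array([554.3,  -1.9]), array([63.5, 44.4]), 18.7) 0.10414434502423398
bl [0.425768   0.07298567 0.03122714]
```

Small bottle and cup stand correctly (bottle at (0.449,0.257), cup at (0.440,0.361), tops at the right heights). Carton next.

Call:
{"api": "arm_command", "payload": {"motion": [[70,-9,-26,0,-2],[70,-18,-53,0,-3],[70,-26,-79,0,-5],[70,-35,-106,0,-6],[70,-44,-132,0,-8]]}}

```text
time: 23.47
position: [0.501, 0.1262, 0.2509]
tool_rot: [0.313, -3.123, 0.001]
ft_force: [0.6, -1.2, -0.3]
grip_width: 0.816
grip_force: 0.0
```

Call:
{"api": "arm_command", "payload": {"motion": [[70,-5,-27,0,-2],[70,-10,-55,0,-3],[70,-15,-82,0,-5],[70,-20,-110,0,-6],[70,-26,-137,0,-8]]}}

```text
time: 23.88
position: [0.5534, -0.0029, 0.2506]
tool_rot: [0.529, -3.093, -0.001]
ft_force: [0.4, 0.0, 0.5]
grip_width: 0.8
grip_force: 0.0
```

Call:
{"api": "arm_command", "payload": {"motion": [[70,0,0,0,0],[70,0,0,20,0],[70,0,0,55,0],[70,0,0,80,0],[70,0,0,95,0]]}}

```text
time: 24.3
position: [0.5512, -0.0013, 0.1528]
tool_rot: [0.528, -3.09, -0.003]
ft_force: [0.3, 0.1, 0.3]
grip_width: 0.803
grip_force: 0.0
```

Call:
{"api": "arm_command", "payload": {"motion": [[70,0,0,20,0],[70,0,0,40,0],[70,0,0,55,0],[70,0,0,65,0],[70,0,0,65,0]], "newtons": 12}}

```text
time: 24.72
position: [0.552, -0.0011, 0.0897]
tool_rot: [0.528, -3.092, -0.003]
ft_force: [0.0, -0.4, -0.7]
grip_width: 0.806
grip_force: 0.0
```

```bash
python3 plan.py 0.554 -0.0015 0.067 109 38
```

```text
pos [ 0.552  -0.0011  0.0897] closeyaw 109.4 tilt 0.29 q7 1.55 w 70.1 F [ 0.  -0.4 -0.7]
call 0 shift [-1.8 -1.1 22.7] spin 0.4
```

Call:
{"api": "arm_command", "payload": {"motion": [[70,0,0,10,0],[70,0,0,18,0],[70,0,0,24,0],[70,0,0,24,0],[30,0,0,24,0]]}}

```text
time: 25.13
position: [0.5541, -0.0013, 0.0685]
tool_rot: [0.528, -3.097, 0.0]
ft_force: [0.3, 0.1, -0.7]
grip_width: 0.778
grip_force: 0.0
```

Call:
{"api": "arm_command", "payload": {"motion": [[20,0,0,0,0],[20,0,0,0,0],[20,0,0,0,0],[20,0,0,0,0],[20,0,0,0,0]]}}

```text
time: 25.55
position: [0.5543, -0.0013, 0.0688]
tool_rot: [-0.528, 3.096, -0.001]
ft_force: [-0.0, -1.0, 0.5]
grip_width: 0.476
grip_force: 12.0
```

Call:
{"api": "arm_command", "payload": {"motion": [[20,0,0,0,0],[20,0,0,0,0],[20,0,0,-10,0],[20,0,0,-30,0],[20,0,0,-60,0]]}}

```text
time: 25.97
position: [0.5518, -0.0013, 0.1272]
tool_rot: [0.528, -3.092, -0.003]
ft_force: [0.3, -0.7, -0.8]
grip_width: 0.482
grip_force: 12.0
```

Call:
{"api": "arm_command", "payload": {"motion": [[20,0,0,-30,0],[20,0,0,-60,0],[20,0,0,-80,0],[20,0,0,-90,0],[20,0,0,-90,0]]}}

```text
time: 26.38
position: [0.5552, -0.001, 0.2209]
tool_rot: [-0.528, 3.093, -0.002]
ft_force: [0.5, 0.7, -3.0]
grip_width: 0.485
grip_force: 12.0
```

```bash
python3 plan.py 0.528 -0.342 0.215 90 28
```

```text
pos [ 0.5552 -0.001   0.2209] closeyaw 109.4 tilt 0.22 q7 1.65 w 42.2 F [ 0.5  0.7 -3. ]
call 0 shift [  46.3 -104.2    2. ] spin 6.5
call 1 shift [  34.3 -108.8    2. ] spin 6.5
call 2 shift [  21.8 -111.9    2. ] spin 6.5
```

Call:
{"api": "arm_command", "payload": {"motion": [[20,5,-10,0,1],[20,12,-28,0,2],[20,23,-52,0,3],[20,34,-77,0,5],[20,46,-104,0,6.5]]}}

```text
time: 26.8
position: [0.5435, -0.116, 0.2163]
tool_rot: [0.349, -3.119, -0.002]
ft_force: [1.1, -0.2, -1.9]
grip_width: 0.482
grip_force: 12.0
```

Call:
{"api": "arm_command", "payload": {"motion": [[20,9,-27,0,1],[20,17,-54,0,3],[20,24,-78,0,4],[20,30,-96,0,5],[20,34,-109,0,6.5]]}}

```text
time: 27.22
position: [0.5354, -0.2316, 0.2176]
tool_rot: [0.167, -3.136, -0.001]
ft_force: [0.7, -0.0, -1.5]
grip_width: 0.481
grip_force: 12.0
```

Call:
{"api": "arm_command", "payload": {"motion": [[20,5,-26,0,1],[20,10,-52,0,3],[20,16,-80,0,4],[20,20,-101,0,5],[20,22,-112,0,6.5]]}}

```text
time: 27.63
position: [0.5255, -0.3474, 0.2179]
tool_rot: [-0.015, -3.141, 0.001]
ft_force: [-0.5, -1.0, -1.2]
grip_width: 0.482
grip_force: 12.0
```

Call:
{"api": "arm_command", "payload": {"motion": [[20,0,0,0,0],[20,0,0,20,0],[20,0,0,55,0],[20,0,0,90,0],[20,0,0,110,0]]}}

```text
time: 28.05
position: [0.5259, -0.3391, 0.1053]
tool_rot: [0.0, -3.139, -0.005]
ft_force: [-1.1, -0.3, -2.2]
grip_width: 0.485
grip_force: 12.0
```

Call:
{"api": "arm_command", "payload": {"motion": [[20,0,0,10,0],[20,0,0,18,0],[20,0,0,22,0],[20,0,0,22,0],[20,0,0,22,0]]}}

```text
time: 28.47
position: [0.5279, -0.3423, 0.088]
tool_rot: [0.003, 3.14, -0.002]
ft_force: [-0.3, -0.1, -1.0]
grip_width: 0.483
grip_force: 12.0
```

```bash
python3 plan.py 0.528 -0.342 0.077 90 28
```

```text
pos [ 0.5279 -0.3423  0.088 ] closeyaw 89.9 tilt 0.12 q7 1.8 w 42.0 F [-0.3 -0.1 -1. ]
call 0 shift [-0.1  0.3 11. ] spin -0.1
```

Call:
{"api": "arm_command", "payload": {"motion": [[20,0,0,4,0],[20,0,0,8,0],[20,0,0,11,0],[44,0,0,11,0],[48,0,0,11,0]]}}

```text
time: 28.88
position: [0.527, -0.3423, 0.0758]
tool_rot: [0.004, 3.141, -0.001]
ft_force: [0.3, -0.5, 0.2]
grip_width: 0.518
grip_force: 0.0
```

Call:
{"api": "arm_command", "payload": {"motion": [[54,0,0,0,0],[64,0,0,0,0],[70,0,0,0,0],[70,0,0,0,0],[70,0,0,-10,0]]}}

```text
time: 29.3
position: [0.5255, -0.3417, 0.084]
tool_rot: [-0.004, -3.139, -0.003]
ft_force: [0.0, 0.0, -0.2]
grip_width: 0.783
grip_force: 0.0
```

Call:
{"api": "arm_command", "payload": {"motion": [[70,0,0,-30,0],[70,0,0,-70,0],[87,0,0,-110,0],[87,0,0,-150,0],[87,0,0,-175,0]]}}

```text
time: 29.72
position: [0.5282, -0.3422, 0.2661]
tool_rot: [0.003, 3.137, -0.005]
ft_force: [1.2, 0.0, 0.4]
grip_width: 0.942
grip_force: 0.0
```

```bash
python3 plan.py 0.427 0.073 0.255 90 38;python3 - <<'E'
from fit import *
im2,d2=snap('side','s8'); im,d=snap('top','t8')
W=np.concatenate([world('top',d).reshape(-1,3),world('side',d2).reshape(-1,3)]);W=W[~np.isnan(W[:,0])]
P=sel(W,.528,-.342,.06,.085,.12);print('carton',rect(P),P[:,2].max())
print('mug',circ(sel(W,.433,-.07,.045,.1,.13)))
E
```

```text
pos [ 0.5282 -0.3422  0.2661] closeyaw 89.9 tilt 0.33 q7 1.88 w 81.9 F [1.2 0.  0.4]
call 0 shift [ 34.  138.3   3.1] spin -0.0
call 1 shift [ 33.9 138.4   3.1] spin -0.0
call 2 shift [ 33.8 138.4   3.1] spin -0.0
carton (array([ 524.8, -344.1]), array([49. , 67.6]), 89.5) 0.11081008896378064
mug [ 0.4287712  -0.06814368  0.02691366]
```

Call:
{"api": "arm_command", "payload": {"motion": [[87,7,28,0,0],[87,14,55,0,0],[87,20,83,0,0],[87,27,111,0,0],[87,34,138,0,0]]}}

```text
time: 30.23
position: [0.4925, -0.2023, 0.26]
tool_rot: [-0.003, -3.141, -0.001]
ft_force: [0.8, 0.3, 0.8]
grip_width: 1.001
grip_force: 0.0
```

Call:
{"api": "arm_command", "payload": {"motion": [[87,7,28,0,0],[87,14,55,0,0],[87,20,83,0,0],[87,27,111,0,0],[87,34,138,0,0]]}}

```text
time: 30.65
position: [0.4588, -0.0643, 0.2601]
tool_rot: [-0.003, -3.141, 0.0]
ft_force: [0.3, -0.1, -0.1]
grip_width: 0.998
grip_force: 0.0
```

Call:
{"api": "arm_command", "payload": {"motion": [[87,7,28,0,0],[87,14,55,0,0],[87,20,83,0,0],[87,27,115,0,0],[87,34,138,0,0]]}}

```text
time: 31.07
position: [0.425, 0.0747, 0.2604]
tool_rot: [0.002, 3.141, -0.003]
ft_force: [-0.1, 0.0, 0.3]
grip_width: 0.997
grip_force: 0.0
```

Call:
{"api": "arm_command", "payload": {"motion": [[87,0,0,0,0],[87,0,0,0,0],[87,0,0,0,0],[87,0,0,10,0],[87,0,0,20,0]], "newtons": 35}}

```text
time: 31.48
position: [0.4262, 0.0707, 0.2398]
tool_rot: [0.008, 3.141, 0.0]
ft_force: [0.1, -0.0, -0.3]
grip_width: 0.997
grip_force: 0.0
```

```bash
python3 plan.py 0.426 0.073 0.15 90 38
```

```text
pos [0.4262 0.0707 0.2398] closeyaw 89.7 tilt 0.03 q7 1.6 w 86.8 F [ 0.1 -0.  -0.3]
call 0 shift [ 0.3  2.3 89.8] spin -0.3
```

Call:
{"api": "arm_command", "payload": {"motion": [[87,0,1,15,0],[87,0,1,40,0],[87,0,1,65,0],[87,0,1,83,0],[87,0,1,91,0]]}}

```text
time: 31.9
position: [0.4237, 0.0721, 0.1464]
tool_rot: [-0.006, -3.137, -0.002]
ft_force: [-1.4, -0.0, 0.7]
grip_width: 0.997
grip_force: 0.0
```

Call:
{"api": "arm_command", "payload": {"motion": [[87,0,0,0,0],[40,0,0,0,0],[40,0,0,0,0],[40,0,0,0,0],[40,0,0,0,0]]}}

```text
time: 32.32
position: [0.4266, 0.073, 0.1503]
tool_rot: [0.004, 3.14, -0.001]
ft_force: [0.0, -0.5, 0.2]
grip_width: 0.785
grip_force: 0.0
```

Call:
{"api": "arm_command", "payload": {"motion": [[40,0,0,0,0],[40,0,0,0,0],[40,0,0,0,0],[40,0,0,0,0],[40,0,0,0,0]]}}

```text
time: 32.73
position: [0.4265, 0.0732, 0.1502]
tool_rot: [0.004, 3.14, -0.0]
ft_force: [0.2, 0.7, 7.0]
grip_width: 0.724
grip_force: 34.9
```

Call:
{"api": "arm_command", "payload": {"motion": [[40,0,0,-5,0],[40,0,0,-20,0],[40,0,0,-45,0],[40,0,0,-75,0],[40,0,0,-105,0]]}}

```text
time: 33.15
position: [0.4242, 0.0729, 0.2546]
tool_rot: [-0.004, -3.139, 0.001]
ft_force: [0.4, -0.0, -4.3]
grip_width: 0.724
grip_force: 34.9
```

Call:
{"api": "arm_command", "payload": {"motion": [[40,0,0,-20,0],[40,0,0,-30,0],[40,0,0,-35,0],[40,0,0,-35,0],[40,0,0,-35,0]]}}

```text
time: 33.57
position: [0.425, 0.073, 0.288]
tool_rot: [-0.004, -3.139, -0.0]
ft_force: [0.2, -0.4, -4.3]
grip_width: 0.724
grip_force: 34.9
```

```bash
python3 plan.py 0.520 -0.1 0.292 90 28;  python3 - <<'E'
from h import *
im,d=snap('side','s9'); cv2.imwrite('pics/s9c.png',cv2.resize(im[60:300,180:500,::-1],(800,600)))
E
```

```text
pos [0.425 0.073 0.288] closeyaw 89.9 tilt 0.15 q7 1.59 w 63.0 F [ 0.2 -0.4 -4.3]
call 0 shift [-47.7 -86.4  -2.1] spin -0.1
call 1 shift [-47.6 -86.5  -2.1] spin -0.1
```

View pics/s9c.png

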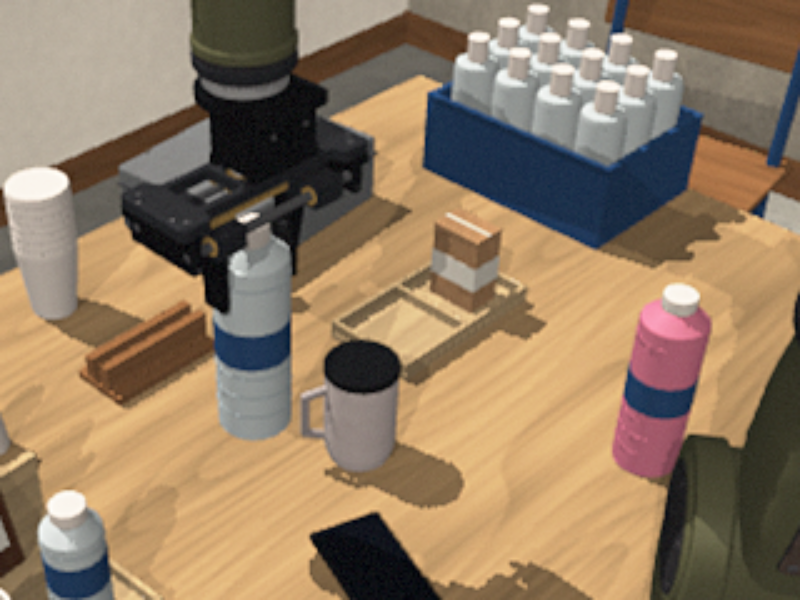

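The large bottle is held (crop (252,340)), and the carton stands in the tray's far compartment (465,260). I'll carry the bottle around the mug.

Call:
{"api": "arm_command", "payload": {"motion": [[40,-10,-3,0,0],[40,-27,-10,0,0],[40,-50,-20,0,0],[40,-72,-35,0,0],[40,-88,-55,0,0]]}}

```text
time: 34.03
position: [0.5147, 0.0182, 0.2884]
tool_rot: [-0.001, -3.141, -0.003]
ft_force: [-0.5, 1.0, -4.0]
grip_width: 0.72
grip_force: 34.9
```

Call:
{"api": "arm_command", "payload": {"motion": [[40,-8,-25,0,0],[40,-12,-52,0,0],[40,-14,-80,0,0],[40,-15,-108,0,0],[40,-15,-136,0,0]]}}

```text
time: 34.45
position: [0.5276, -0.1196, 0.2877]
tool_rot: [-0.004, -3.139, -0.003]
ft_force: [0.7, -1.0, -3.6]
grip_width: 0.725
grip_force: 34.9
```

Call:
{"api": "arm_command", "payload": {"motion": [[40,0,-28,0,0],[40,0,-56,0,0],[40,0,-82,0,0],[40,0,-104,0,0],[40,0,-120,0,0]]}}

```text
time: 34.87
position: [0.5266, -0.2414, 0.2874]
tool_rot: [-0.009, -3.139, -0.002]
ft_force: [0.2, 0.0, -4.3]
grip_width: 0.721
grip_force: 34.9
```

Call:
{"api": "arm_command", "payload": {"motion": [[40,0,0,0,0],[40,0,0,0,0],[40,0,0,20,0],[40,0,0,50,0],[40,0,0,70,0]]}}

```text
time: 35.28
position: [0.5277, -0.2357, 0.2176]
tool_rot: [0.0, -3.14, -0.002]
ft_force: [-0.8, -0.3, -4.9]
grip_width: 0.723
grip_force: 34.9
```

```bash
python3 plan.py 0.528 -0.239 0.158 90 28
```

```text
pos [ 0.5277 -0.2357  0.2176] closeyaw 90.0 tilt 0.11 q7 1.75 w 62.9 F [-0.8 -0.3 -4.9]
call 0 shift [-0.4 -3.4 59.6] spin 0.0
```

Call:
{"api": "arm_command", "payload": {"motion": [[40,0,0,15,0],[40,0,0,30,0],[40,0,0,42,0],[40,0,0,50,0],[40,0,0,50,0]]}}

```text
time: 35.7
position: [0.5271, -0.2369, 0.1678]
tool_rot: [-0.002, -3.139, -0.003]
ft_force: [-0.3, -0.4, -4.0]
grip_width: 0.725
grip_force: 34.9
```

Call:
{"api": "arm_command", "payload": {"motion": [[40,0,0,0,0],[40,0,0,3,0],[40,0,0,6,0],[40,0,0,8,0],[40,0,0,8,0]]}}

```text
time: 36.12
position: [0.5279, -0.2382, 0.1614]
tool_rot: [-0.004, -3.141, 0.0]
ft_force: [-0.3, 0.1, -3.0]
grip_width: 0.724
grip_force: 34.9
```

```bash
python3 plan.py 0.528 -0.239 0.158 90 28
```

```text
pos [ 0.5279 -0.2382  0.1614] closeyaw 89.9 tilt 0.02 q7 1.71 w 63.0 F [-0.3  0.1 -3. ]
call 0 shift [-0.1 -0.7  3.4] spin -0.1
```

Call:
{"api": "arm_command", "payload": {"motion": [[40,0,0,2,0],[40,0,0,3,0],[40,0,0,4,0],[40,0,0,4,0],[65,0,0,4,0]]}}

```text
time: 36.53
position: [0.5286, -0.2382, 0.1582]
tool_rot: [0.004, 3.141, -0.001]
ft_force: [-1.1, 1.0, 1.1]
grip_width: 0.732
grip_force: 0.4
```

Call:
{"api": "arm_command", "payload": {"motion": [[68,0,0,0,0],[74,0,0,0,0],[82,0,0,0,0],[84,0,0,0,0],[84,0,0,0,0]]}}

```text
time: 36.95
position: [0.5281, -0.2383, 0.1576]
tool_rot: [0.004, 3.141, -0.0]
ft_force: [0.6, -0.4, -0.5]
grip_width: 0.943
grip_force: 0.0
```

Call:
{"api": "arm_command", "payload": {"motion": [[84,0,0,-10,0],[84,0,0,-35,0],[84,0,0,-70,0],[84,0,0,-100,0],[84,0,0,-120,0]]}}

```text
time: 37.37
position: [0.5292, -0.2381, 0.2816]
tool_rot: [0.003, 3.138, -0.003]
ft_force: [0.1, -0.0, 0.4]
grip_width: 0.966
grip_force: 0.0
```

Call:
{"api": "arm_command", "payload": {"motion": [[84,-20,0,0,0],[84,-55,0,0,0],[84,-90,0,0,0],[84,-120,0,0,0],[84,-130,0,0,0]]}}

```text
time: 37.78
position: [0.6612, -0.2375, 0.2768]
tool_rot: [0.002, 3.14, 0.004]
ft_force: [-0.4, 0.8, -0.2]
grip_width: 0.968
grip_force: 0.0
```

Call:
{"api": "arm_command", "payload": {"motion": [[84,0,0,0,0],[84,0,0,0,0],[84,0,0,0,0],[84,0,0,0,0],[84,0,0,0,0]]}}

```text
time: 38.2
position: [0.6572, -0.2392, 0.2784]
tool_rot: [0.006, 3.141, -0.002]
ft_force: [-0.2, -1.1, 1.1]
grip_width: 0.964
grip_force: 0.0
```

Run:
```python
from fit import *
im2,d2=snap('side','s10'); im,d=snap('top','t10')
W=np.concatenate([world('top',d).reshape(-1,3),world('side',d2).reshape(-1,3)]);W=W[~np.isnan(W[:,0])]
print('bl',circ(sel(W,.528,-.239,.045,.03,.16)),'cap',circ(sel(W,.528,-.239,.045,.193,.204)))
print('bs',circ(sel(W,.4495,.257,.04,.03,.1)),'cap',circ(sel(W,.4495,.257,.04,.125,.138)))
print('cup',circ(sel(W,.443,.3625,.045,.08,.11)))
print('mug',circ(sel(W,.433,-.07,.045,.1,.13)))
print('carton',rect(sel(W,.528,-.342,.05,.09,.115)))
```

```text
bl [ 0.52760791 -0.23806533  0.03147592] cap [ 0.5280927  -0.23799712  0.01573897]
bs [0.44930938 0.25671977 0.0264214 ] cap [0.45005944 0.25663989 0.01622942]
cup [0.44041908 0.36028128 0.02913966]
mug [ 0.4288863  -0.06808785  0.02699634]
carton (array([ 525.1, -343.4]), array([48.5, 65. ]), 89.8)
```

View pics/s10.png

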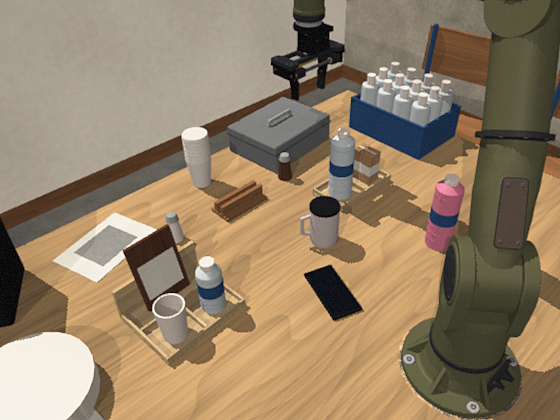

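View pics/t10.png

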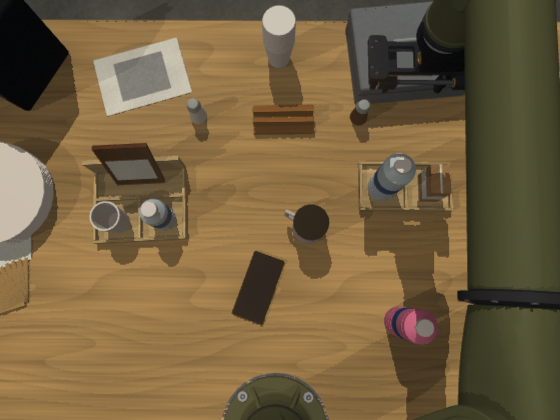

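All items are placed in both views. The board leans at top-view (130,165), the cup is at (105,215), the small bottle at (155,212), the large bottle at (390,180) and the carton at (435,182). The mug hasn't moved, and the arm is clear. Handing in.

```bash
python3 -c "
from bench import close_job
print(close_job())"
```

```text
the job is handed in; nothing more can be done
None
```

Both table sets are made up and the job is handed in at about 38 s: the board leans about 14° on the caddy's back wall, the cup and small bottle are in the caddy's front compartments, the large bottle and carton are in the tray, and the mug hasn't moved; the hand-in gave no verdict.

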